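# Slide a power module past its spring catch and lock it in the docking rail

## Task

Lock the power module into its docking rail. With the fingertips press the long spring strip behind the module fully down, so that the stop pin at its other end sinks out of the way, and keep the strip pressed while you push the module along the rail, past the pin, until it is fully home against the end stop; then let go, so that the strip springs up, the pin stands in the module's hole, and you are clear. Only press and push: do not lift or tip the module, and leave everything else on the bench where it stands.

Things in the scene. Friction and masses are not known exactly. Their poses are not given: they have to be found in the camera images.
- dock: Dark grey anodised docking rail fixed to the bench, 150 mm (x) by 300 mm (y -170 to +130). Origin on the bench surface, on the rail's centre line; +y is the way the module slides home, z up, x across. Outer guide walls: inner faces at x +/-53.5 mm, 6 mm thick, tops at z 42 mm. Open at the -y end but for a small bolt head at y -159 mm, top at z 31 mm.
- stop_face (a point): Middle of the face of the dark steel end stop that the module meets: dock y +110 mm, z 26 mm (the runners' height). The stop is 16 mm thick, top at dock z 50 mm. The two runners carrying the module (tops at dock z 26 mm) lie at x 32 to 53.5 mm on either side; between them is a 64 mm wide channel with the spring strip.
- sled: The power module, loose, about 0.8 kg: aluminium plate 104 mm (x) by 110 mm (y) by 10 mm on the runners, 1.5 mm play to each guide wall, with a black finned brick, top 38 mm above the underside. Origin: centre of the underside (dock z 26 mm); axes parallel to the dock's. Starts with its front (+y) face 10 to 40 mm short of the pin; fully home its origin is at dock y +55 mm, front face on the end stop.
- push_face (a point): Middle of the module's rear face (module y -55 mm), 22 mm above its underside; push here towards dock +y. An upright flange, full width and 6 mm thick, makes this face 34 mm high (dock z 26 to 60 mm).
- hole (a point): Centre of the 28 mm square hole through the module's plate, at module y +30 mm, at the plate's top (10 mm above its underside). Fully home the hole lies round the stop pin.
- catch (a joint): How far the spring strip with its stop pin is pressed down: 0 = up, 0.012 m = bottomed. It moves straight down as one piece, wherever along it one presses; the spring gives about 1 N at the start and 3.5 N bottomed. The pin is out of the module's way from 0.0075 m on.
- strip_top (a point): Point on the top of the spring strip (moves with it): dock x 0, y -115 mm, z 24 mm when up. The strip is a smooth flat steel bar 42 mm wide from dock y -168 to +100 mm; it runs on under the module, 2 mm below it. At least 90 mm of it lies bare behind the module at the start.
- pin_top (a point): Top of the stop pin, a round steel pin 14 mm in diameter on the strip's centre line, at dock y +85 mm; its top is at dock z 33 mm when up, 7 mm above the runners.
- multimeter: Bystander: red hand multimeter lying flat, 85 x 175 x 41 mm; origin at the centre of its underside.
- spare_brick: Bystander: spare black finned brick, 60 x 75 x 30 mm, beside the rail; origin at the centre of its underside.
- coax_adapter: Bystander: steel coaxial adapter standing upright beside the rail, 22 mm diameter, 34 mm tall; origin at the centre of its underside.
- screw_jar: Bystander: small white-capped screw jar beside the rail, 52 mm diameter, 60 mm tall; origin at the centre of its underside.
- screwdriver: Bystander: screwdriver lying on the bench; origin under its middle.
- mug: Bystander: white mug, 80 mm diameter, 90 mm tall; origin at the centre of its underside.
- parts_tray: Bystander: grey divided parts tray, 120 x 170 x 35 mm; origin at the centre of its underside.
There are look-alikes about, which are no part of the job. There is more than one size of the sled; the one meant has the size given above.

How it is judged:
By the outcome, as a careful person would: the job done as asked, in the order asked, and still so for the second after the job is handed in, with the robot touching nothing.
It also fails if it takes over 38 s, if anything falls off the work surface, if the arm or the gripper's body presses on something with over 40 N, if the wrist force passes 120 N, or if a joint passes its speed limit or range.

## Robot

A 6-joint arm with a two-finger parallel gripper is mounted at the origin on the work surface. World frame = base frame: x ahead of the robot, y to its left, z up, the work surface at z = 0. Lengths are in mm, angles in rad, forces in N, time in s.
With the tool pointing down it reaches from about 400 to 925 mm from the base axis. Payload 12.5 kg.
Tool frame: the origin (TCP) lies at the very end of the fingers, on their centre line; the grasp point (between the pads) lies 19 mm behind it; z points along the fingers, y is the line along which they close (so a half turn about z gives the same grasp; the last joint's range is limited). The gripper opens to 95 mm and grips with 3 to 60 N. Pads are 20 mm wide; open, the fingers measure 119 mm over their backs; the gripper's body (75 mm by 180 mm) begins 59 mm behind the grasp point.
Start: joints at [1.243, 0.491, 1.559, -0, 1.092, -0.106], TCP at [137.472, 609.712, 214.661] pointing down, gripper open.
Joint ranges: [-3.1, 3.1], [-0.84, 2.19], [0.05, 2.79], [-1.13, 4.28], [0.06, 2.93], [-2.69, 2.69]. Speed limits (rad/s): [2.22, 2.22, 2.79, 3.14, 3.14, 3.14].

## Interface

Orientations are given as a unit quaternion [w, x, y, z].
In Python, from plant import r gives the robot as it stands.
- The arm moves only by the tool carry_out, never from a script. Its arguments are lists of equal length, an entry for each row: "dp": the shift along the world's x, y, z in cm, a list of three; "yaw": the turn about the world's z in rad. A call has exactly 10 rows; each row is the pose to reach, as a shift and turn from the pose commanded when the call began; what a row does not reach only later rows make up. A row lasts 1/8 s, in which the tool goes at most 62.5 mm and 10.7 degrees, less where a joint would pass 70% of its speed; a pose out of reach is approached as far as the arm can. A call with a gripper value outside its range is refused whole. "grip" is the finger opening in cm, from 0 to 9.51, set as the call begins (left out, the last holds). The fingers move at their own pace and stop on an object; "newtons" is the grip in N (left out, the last holds). Time passes only in rows, so rows that repeat a pose let the fingers close, or fill a call up. It gives the time, the measured TCP pose, the force, the opening and the grip force at its end, in the units of the state.
- r.read_state(): the state, without advancing time (a new reading comes with each control period).
- r.get_image(name): name is "scene" or "top"; returns the picture (400x640x3 uint8, red, green, blue); there is no depth.
- r.get_calibration(name): a dict with "camera_matrix" (3x3 intrinsics, pixels), "extrinsics" (4x4, takes a point from world to camera coordinates). Camera axes: x right, y down, z forward; pixel columns grow to the right and rows downward; lengths in mm; the calibration is good to about 2 mm. A picture is of the moment at which its call begins. get_calibration takes no time and is no camera call.
- r.sign_off(): hands the job in; it is judged then, once.
The state is a dict: "clock": time; "q": joint angles; "joint_velocities": joint speeds; "joint_torque": joint torques, N m; "tool_pos": TCP position; "tool_rot": TCP orientation; "wrist_force": force on the tool from outside, world axes, zero at the start; "moment": the same for the moment, N m; "opening": finger opening in mm; "grasp_force": force on a finger pad.
Only numpy, scipy, OpenCV 4.12 (cv2) and the standard library are available. Lean on these libraries where they do the work, as an engineer would, in place of code of your own. Each camera call takes 0.05 s, during which the arm holds its last target. There are 200 camera calls.

## Working session

There is one attempt and no reset: what is moved stays moved. The work goes in short steps, Python scripts to look and compute and a tool call to move; the robot and the scene stay as the last step left them, time stands still between calls to the robot, and variables do not carry over. Pictures are saved under pics/ and viewed, at most 10 in all, crops included, and the job is handed in when it is done.

Besides the shell and the picture viewer there is one more tool, called in YAML: its name, and indented under it one key for each argument. carry_out: Moves the arm, as the interface text tells. Its arguments: {"type":"object","properties":{"dp":{"type":"array"},"yaw":{"type":"array"},"grip":{"type":"number"},"newtons":{"type":"number"}},"required":["dp","yaw"]}

```bash
mkdir -p pics; python3 - <<'E'
from plant import r
import cv2,numpy as np
for n in("scene","top"):
    im=r.get_image(n); cv2.imwrite(f"pics/{n}0.png",im[:,:,::-1]); c=r.get_calibration(n)
    print(n,np.round(c["camera_matrix"],1).tolist(),np.round(c["extrinsics"],3).tolist())
s=r.read_state();print({k:np.round(v,3).tolist() for k,v in s.items()})
E
```

```text
scene [[515.7, 0.0, 316.9], [0.0, 515.7, 199.3], [0.0, 0.0, 1.0]] [[0.665, 0.746, 0.02, -359.18], [0.494, -0.42, -0.761, -229.871], [-0.56, 0.516, -0.648, 1651.011], [0.0, 0.0, 0.0, 1.0]]
top [[489.0, 0.0, 317.0], [0.0, 489.0, 199.3], [0.0, 0.0, 1.0]] [[0.022, -1.0, -0.016, 15.478], [-0.996, -0.021, -0.086, 565.713], [0.085, 0.018, -0.996, 1533.863], [0.0, 0.0, 0.0, 1.0]]
{'clock': 0.1, 'q': [1.243, 0.491, 1.559, 0.0, 1.092, -0.106], 'joint_velocities': [0.001, -0.001, -0.001, 0.0, 0.001, 0.001], 'joint_torque': [0.003, -61.361, -25.86, 0.069, 0.047, -0.0], 'tool_pos': [137.388, 609.513, 214.14], 'tool_rot': [-0.0, 0.111, 0.994, -0.0], 'wrist_force': [0.441, 0.027, 0.004], 'moment': [0.015, 0.016, -0.047], 'grasp_force': 0.0, 'opening': 95.08}
```

View pics/scene0.png

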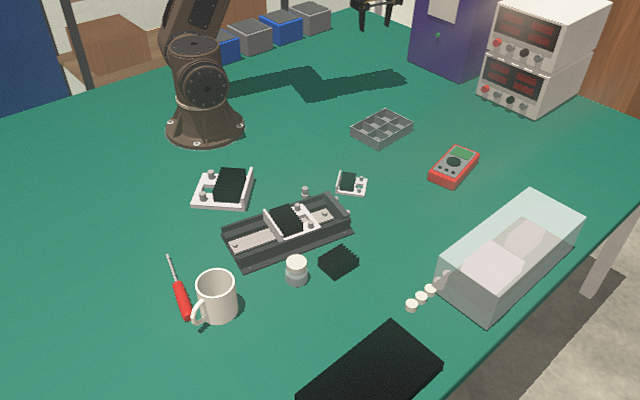

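View pics/top0.png

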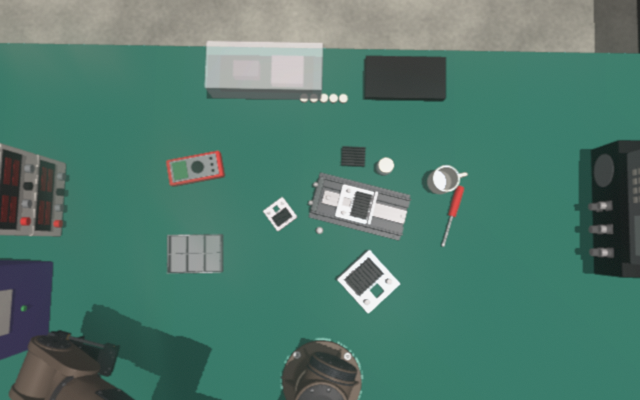

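The scene view shows the rail with a module at (288,225). The top view shows it at (358,206), with its bare strip to the right (about (390,213)) and the end stop at the left (about (315,195)).

These could be taken for the sled (top view):
- the module in the rail, (357,205)
- a larger loose one, (368,281)
- a smaller loose one, (280,214)
- the spare brick, (353,157)

I choose the one in the rail and will check it in a close crop.

```bash
python3 - <<'E'
import cv2,numpy as np
a=cv2.imread("pics/top0.png")[165:250,300:420]; b=cv2.imread("pics/scene0.png")[180:280,210:365]
a=cv2.resize(a,None,fx=5,fy=5,interpolation=cv2.INTER_CUBIC)
cv2.imwrite("pics/ctop.png",a)
cv2.imwrite("pics/cscene.png",cv2.resize(b,None,fx=5,fy=5,interpolation=cv2.INTER_CUBIC))
E
```

```text
(no output)
```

View pics/ctop.png

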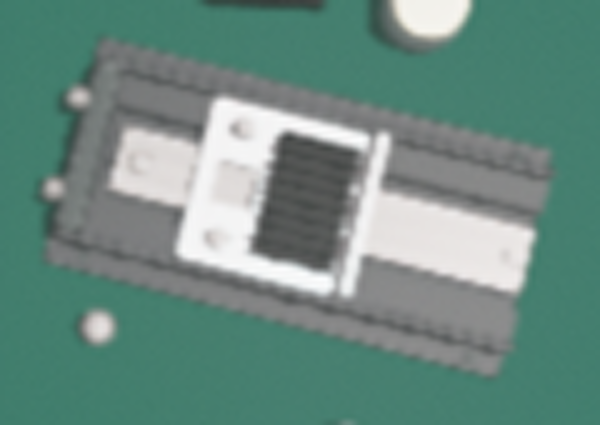

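View pics/cscene.png

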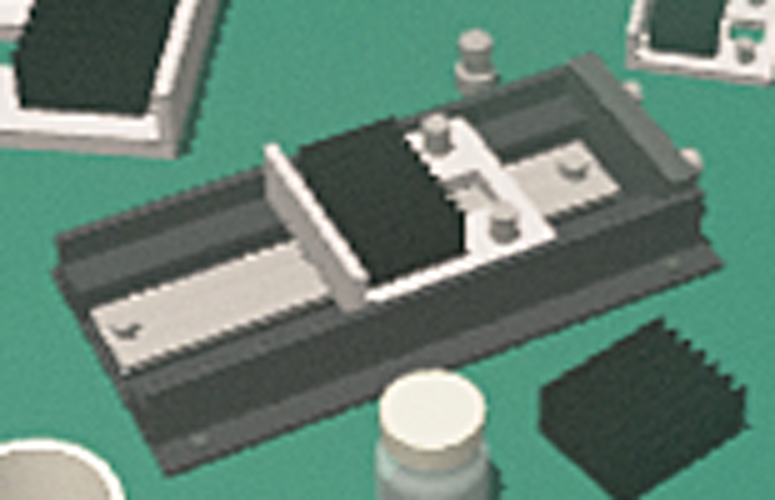

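The close crops confirm it. The module in the rail has the described flange and is the size meant, since the plate fills the rail. In the top crop:
- stop pin at (140,162)
- bolt head at (507,257)
- strip end corners at (535,230) and (520,290)
- flange top from (384,132) to (346,296)

```bash
cat > h.py <<'E'
import numpy as np
from plant import r
def cast(n,uv,z):
    c=r.get_calibration(n);K=np.array(c["camera_matrix"]);E=np.array(c["extrinsics"])
    o=-E[:3,:3].T@E[:3,3];d=E[:3,:3].T@np.linalg.solve(K,[*uv,1.]);return o+d*(z-o[2])/d[2]
E
python3 - <<'E'
from h import *
import numpy as np
T=lambda p:((p[0]+.5)/5-.5+300,(p[1]+.5)/5-.5+165)
S=lambda p:((p[0]+.5)/5-.5+210,(p[1]+.5)/5-.5+180)
# (dock x,y,z) with pixels
D=[("top",T,(140,162),(0,85,33)),("top",T,(507,257),(0,-159,31)),("top",T,(535,230),(21,-168,24)),("top",T,(520,290),(-21,-168,24)),("top",T,(122,127),(21,100,24)),("top",T,(108,188),(-21,100,24)),
("scene",S,(574,165),(0,85,33)),("scene",S,(126,330),(0,-159,31)),("scene",S,(90,313),(-21,-168,24)),("scene",S,(125,370),(21,-168,24)),("scene",S,(583,141),(-21,100,24)),("scene",S,(621,187),(21,100,24))]
# top view: image up = world +x; dock +y is image left
def fit(D):
    P=np.array([cast(n,f(p),d[2])[:2] for n,f,p,d in D]);Q=np.array([d[:2] for *_,d in D],float)
    p=P[:,0]+1j*P[:,1];q=Q[:,0]+1j*Q[:,1];pm,qm=p.mean(),q.mean()
    a=np.angle(((p-pm)*(q-qm).conj()).sum());o=pm-qm*np.exp(1j*a)
    print("yaw",round(a,4),"origin",np.round([o.real,o.imag],1),"scale",abs(((p-pm)*(q-qm).conj()).sum())/(abs(q-qm)**2).sum());res=(p-o)*np.exp(-1j*a)-q;print(np.round(res,1));return o,a
fit(D[:6]);fit(D[6:]);o,a=fit(D)
for n,f,p,z in [("top",T,(391,133),60),("top",T,(352,297),60),("scene",S,(268,146),60),("scene",S,(368,275),60)]:
    w=cast(n,f(p),z);print(n,np.round((w[0]+1j*w[1]-o)*np.exp(-1j*a),1))
u=np.exp(1j*a)
for y in(-150,-115,-100,0):
    print(y,np.round(o+1j*y*u,1))
E
```

```text
yaw -0.2262 origin [553.7 -87.3] scale 0.9969746405304584
[ 0.2-1.2j -1.3+3.6j -0.7-1.5j  1.9-1.1j -1. +0.6j  0.9-0.4j]
yaw -0.2213 origin [556.7 -89.2] scale 1.0011663128873929
[ 1.9-2.j   2.6-0.5j -1.6-0.3j -1.1+0.3j  0.3+1.5j -2.2+1.j ]
yaw -0.2237 origin [555.2 -88.3] scale 0.999067518116042
[-1.3-0.6j -3.4+4.2j -2.8-1.j  -0.2-0.5j -2.5+1.1j -0.6+0.3j  3.4-2.6j
  4.7-1.1j  0.6-0.9j  1.1-0.3j  1.8+0.9j -0.7+0.5j]
top (51.7-63.2j)
top (-53.3-63.6j)
scene (-52.8-59.6j)
scene (51.4-56j)
-150 (521.9-234.5j)
-115 (529.7-200.4j)
-100 (533-185.8j)
0 (555.2-88.3j)
```

carry_out:
  dp:
    - [4.4, -3.9, 0]
    - [8.8, -7.8, 0]
    - [13.2, -11.7, 0]
    - [17.6, -15.6, 0]
    - [22, -19.5, 0]
    - [26.4, -23.4, 0]
    - [30.8, -27.3, 0]
    - [35.2, -31.2, 0]
    - [35.7, -37.2, 0]
    - [36.2, -43.2, 0]
  yaw: [-0.157, -0.314, -0.471, -0.628, -0.785, -0.942, -1.1, -1.257, -1.414, -1.572]
  grip: 1.0
  newtons: 20

```text
clock: 1.35
tool_pos: [499.5, 175.8, 214.1]
tool_rot: [-0.0, 0.783, 0.622, -0.0]
wrist_force: [0.5, -0.6, 0.6]
opening: 10.2
grasp_force: 0.0
```

carry_out:
  dp:
    - [0.6, -6, 0]
    - [1.1, -12, 0]
    - [1.7, -18, 0]
    - [2.2, -24, 0]
    - [2.8, -30, 0]
    - [3.3, -36.4, 0]
    - [3.3, -36.4, -5]
    - [3.3, -36.4, -10]
    - [3.3, -36.4, -12]
    - [3.3, -36.4, -12]
  yaw: [0, 0, 0, 0, 0, 0, 0, 0, 0, 0]

```text
clock: 2.6
tool_pos: [531.8, -186.0, 93.2]
tool_rot: [-0.001, 0.781, 0.624, -0.001]
wrist_force: [0.4, 0.3, 0.4]
opening: 10.0
grasp_force: 0.0
```

```bash
python3 - <<'E'
from h import *
import cv2
s=r.read_state();print(s["tool_pos"],s["tool_rot"],s["wrist_force"])
a=r.get_image("top")[:,:,::-1][160:255,300:440];b=r.get_image("scene")[:,:,::-1][160:280,200:365]
a=cv2.resize(a,(560,380),interpolation=cv2.INTER_CUBIC);b=cv2.resize(b,(660,480)[:2],interpolation=cv2.INTER_CUBIC)[:,:]
b=cv2.resize(b,(240*165//120+0,240));a=cv2.resize(a,(450,305))
c=np.zeros((305,450+420,3),np.uint8)
im=cv2.resize(r.get_image("scene")[:,:,::-1][160:280,200:365],(660,480),interpolation=cv2.INTER_CUBIC)
cv2.imwrite("pics/s1.png",im)
E
```

```text
[ 531.75173439 -186.01562752   93.21102112] [-1.47506444e-03  7.81429271e-01  6.23991689e-01 -7.00584401e-04] [0.4238082  0.27972064 0.39582003]
```

View pics/s1.png

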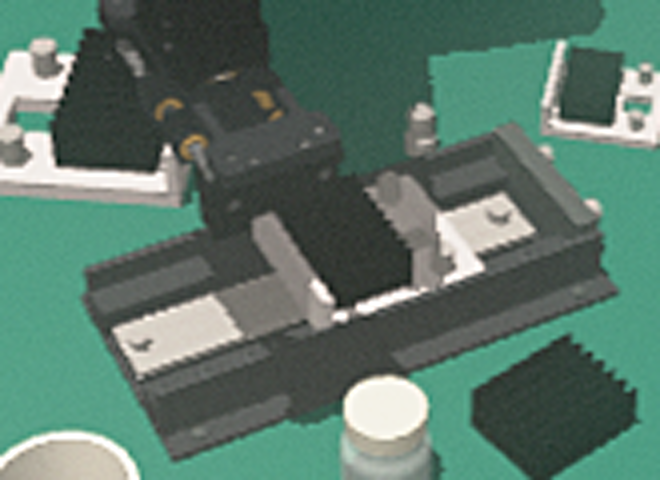

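```bash
python3 - <<'E'
from h import *
import cv2
c=r.get_calibration("scene");K=np.array(c["camera_matrix"]);E=np.array(c["extrinsics"])
def pr(p):
    q=K@(E[:3,:3]@np.array(p)+E[:3,3]);q=q[:2]/q[2];return np.round((q-[200,160])*4)
t=r.read_state()["tool_pos"];print(pr(t),pr(t+[0,0,78]),pr([t[0],t[1],24]))
im=cv2.convertScaleAbs(r.get_image("scene")[:,:,::-1][130:260,215:325],alpha=2.2,beta=15)
cv2.imwrite("pics/s2.png",cv2.resize(im,None,fx=4.5,fy=4.5,interpolation=cv2.INTER_CUBIC))
E
```

```text
[223. 224.] [215. 120.] [230. 313.]
```

View pics/s2.png

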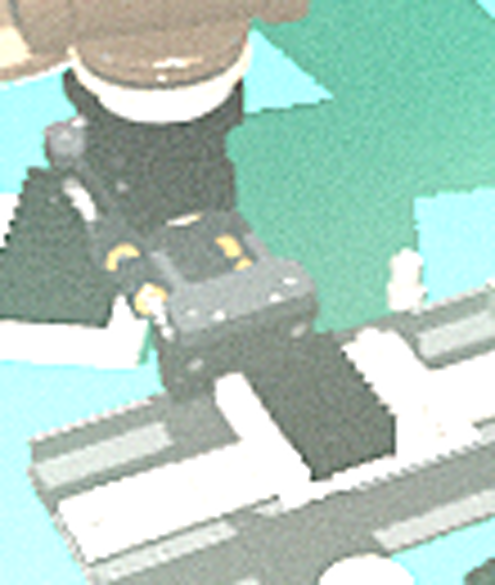

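The bright crop shows the fingertips at about (180,390), over the bare strip and behind the flange, matching the projected TCP. I'll press down next.

carry_out:
  dp:
    - [0.1, 0, -3]
    - [0.1, 0, -5.5]
    - [0.1, 0, -6.5]
    - [0.1, 0, -6.9]
    - [0.1, 0, -7.2]
    - [0.1, 0, -7.5]
    - [0.1, 0, -7.8]
    - [0.1, 0, -8.0]
    - [0.1, 0, -8.1]
    - [0.1, 0, -8.1]
  yaw: [0, 0, 0, 0, 0, 0, 0, 0, 0, 0]

```text
clock: 4.05
tool_pos: [533.8, -186.4, 13.8]
tool_rot: [0.0, 0.781, 0.624, 0.0]
wrist_force: [2.3, -0.3, 2.8]
opening: 10.1
grasp_force: 1.5
```

carry_out:
  dp:
    - [0, 0, -0.1]
    - [0, 0, -0.15]
    - [0, 0, -0.2]
    - [0, 0, -0.2]
    - [0, 0, -0.2]
    - [0, 0, -0.2]
    - [0, 0, -0.2]
    - [0, 0, -0.2]
    - [0, 0, -0.2]
    - [0, 0, -0.2]
  yaw: [0, 0, 0, 0, 0, 0, 0, 0, 0, 0]

```text
clock: 5.3
tool_pos: [533.6, -186.4, 12.1]
tool_rot: [0.0, 0.781, 0.624, 0.0]
wrist_force: [1.1, -1.8, 8.2]
opening: 10.0
grasp_force: 4.3
```

carry_out:
  dp:
    - [0.13, 0.59, -0.05]
    - [0.27, 1.17, -0.05]
    - [0.4, 1.76, -0.05]
    - [0.53, 2.34, -0.05]
    - [0.64, 2.83, -0.05]
    - [0.75, 3.32, -0.05]
    - [0.87, 3.8, -0.05]
    - [0.98, 4.29, -0.05]
    - [1.09, 4.78, -0.05]
    - [1.2, 5.27, -0.05]
  yaw: [0, 0, 0, 0, 0, 0, 0, 0, 0, 0]

```text
clock: 6.55
tool_pos: [546.0, -135.3, 12.1]
tool_rot: [0.002, 0.781, 0.624, 0.0]
wrist_force: [-1.9, -13.5, 12.1]
opening: 9.8
grasp_force: 9.0
```

```bash
python3 - <<'E'
from h import *
import cv2
im=cv2.convertScaleAbs(r.get_image("scene")[:,:,::-1][170:270,220:360],alpha=1.3,beta=10)
cv2.imwrite("pics/s3.png",cv2.resize(im,None,fx=5,fy=5,interpolation=cv2.INTER_CUBIC))
E
```

```text
(no output)
```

View pics/s3.png

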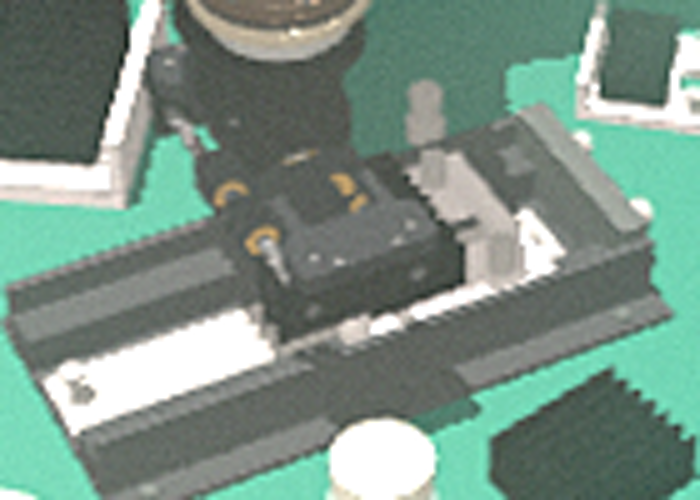

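The picture shows the strip pressed, the gripper behind the flange, and the module's front edge (about (520,215)) just at the pin. I'll keep pushing.

carry_out:
  dp:
    - [0.09, 0.39, 0]
    - [0.18, 0.78, 0]
    - [0.27, 1.17, 0]
    - [0.35, 1.56, 0]
    - [0.44, 1.95, 0]
    - [0.53, 2.34, 0]
    - [0.6, 2.63, 0]
    - [0.66, 2.93, 0]
    - [0.71, 3.12, 0]
    - [0.71, 3.12, 0]
  yaw: [0, 0, 0, 0, 0, 0, 0, 0, 0, 0]

```text
clock: 7.85
tool_pos: [553.1, -103.9, 12.1]
tool_rot: [0.001, 0.781, 0.624, 0.0]
wrist_force: [-2.0, -11.4, 13.4]
opening: 10.2
grasp_force: 7.9
```

carry_out:
  dp:
    - [0.02, 0.1, 0]
    - [0.04, 0.2, 0]
    - [0.07, 0.29, 0]
    - [0.09, 0.39, 0]
    - [0.11, 0.49, 0]
    - [0.11, 0.49, 0]
    - [0.11, 0.49, 0]
    - [0.11, 0.49, 0]
    - [0.11, 0.49, 0]
    - [0.11, 0.49, 0]
  yaw: [0, 0, 0, 0, 0, 0, 0, 0, 0, 0]

```text
clock: 9.1
tool_pos: [553.4, -101.3, 12.2]
tool_rot: [0.002, 0.781, 0.624, -0.001]
wrist_force: [-10.5, -34.3, 14.6]
opening: 9.7
grasp_force: 22.4
```

Force rose to about 35 N while the motion stopped, which suggests the end stop. I'll check that it is home.

```bash
python3 - <<'E'
from h import *
import cv2
im=cv2.convertScaleAbs(r.get_image("scene")[:,:,::-1][180:240,285:365],alpha=1.3,beta=5)
im2=cv2.convertScaleAbs(r.get_image("top")[:,:,::-1][170:245,300:400],alpha=1.3,beta=5)
a=cv2.resize(im,(440,330),interpolation=cv2.INTER_CUBIC);b=cv2.resize(im2,(360,270),interpolation=cv2.INTER_CUBIC)
c=np.zeros((330,800,3),np.uint8);c[:,:440]=a;c[:270,440:]=b
cv2.imwrite("pics/s4.png",c)
E
```

```text
(no output)
```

View pics/s4.png

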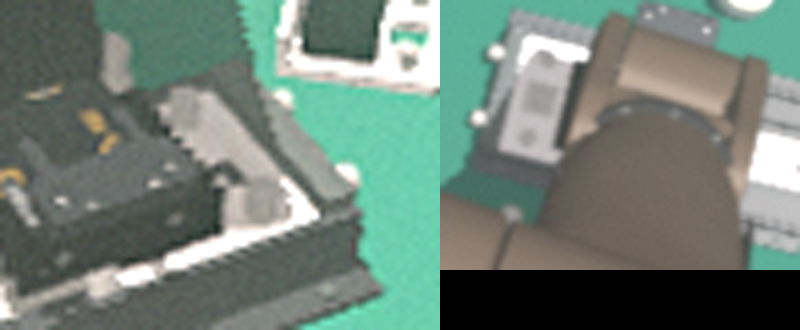

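The module's front edge appears against the stop in both views ((320,215) on the left, (505,110) on the right). I'll give a firmer nudge, then back off with the strip still pressed.

carry_out:
  dp:
    - [0.02, 0.1, 0]
    - [0.04, 0.2, 0]
    - [0.05, 0.25, 0]
    - [0.05, 0.25, 0]
    - [0.05, 0.25, 0]
    - [0.05, 0.25, 0]
    - [0.05, 0.25, 0]
    - [0.05, 0.25, 0]
    - [0.05, 0.25, 0]
    - [0.05, 0.25, 0]
  yaw: [0, 0, 0, 0, 0, 0, 0, 0, 0, 0]

```text
clock: 10.45
tool_pos: [553.1, -101.1, 12.2]
tool_rot: [0.002, 0.782, 0.624, -0.002]
wrist_force: [-19.5, -55.0, 16.5]
opening: 9.9
grasp_force: 33.7
```

carry_out:
  dp:
    - [-0.11, -0.49, 0]
    - [-0.22, -0.98, 0]
    - [-0.33, -1.46, 0]
    - [-0.44, -1.95, 0]
    - [-0.44, -1.95, 0]
    - [-0.44, -1.95, 0.5]
    - [-0.44, -1.95, 1.5]
    - [-0.44, -1.95, 4]
    - [-0.44, -1.95, 8]
    - [-0.44, -1.95, 12]
  yaw: [0, 0, 0, 0, 0, 0, 0, 0, 0, 0]

```text
clock: 11.7
tool_pos: [549.0, -114.4, 132.2]
tool_rot: [-0.001, 0.781, 0.624, -0.001]
wrist_force: [-0.3, 0.1, 0.2]
opening: 10.1
grasp_force: 0.0
```

carry_out:
  dp:
    - [0, -2, 3]
    - [0, -6, 6]
    - [0, -11, 8]
    - [0, -17, 8]
    - [0, -23, 8]
    - [0, -28, 8]
    - [0, -28, 8]
    - [0, -28, 8]
    - [0, -28, 8]
    - [0, -28, 8]
  yaw: [0, 0, 0, 0, 0, 0, 0, 0, 0, 0]

```text
clock: 12.95
tool_pos: [550.0, -393.5, 211.5]
tool_rot: [0.0, 0.781, 0.625, 0.0]
wrist_force: [0.6, 0.8, -0.6]
opening: 9.9
grasp_force: 0.0
```

```bash
python3 - <<'E'
from h import *
import cv2
im=cv2.convertScaleAbs(r.get_image("scene")[:,:,::-1][180:270,255:365],alpha=1.1)
im2=cv2.convertScaleAbs(r.get_image("top")[:,:,::-1][170:245,300:400],alpha=1.1)
a=cv2.resize(im,(440,360),interpolation=cv2.INTER_CUBIC);b=cv2.resize(im2,(360,270),interpolation=cv2.INTER_CUBIC)
c=np.zeros((360,800,3),np.uint8);c[:,:440]=a;c[:270,440:]=b
cv2.imwrite("pics/s5.png",c);s=r.read_state();print(s["clock"],s["tool_pos"],s["wrist_force"])
E
```

```text
13.05 [ 549.99818898 -393.81380711  211.4417702 ] [-0.33109158 -0.52983346  0.24984501]
```

View pics/s5.png

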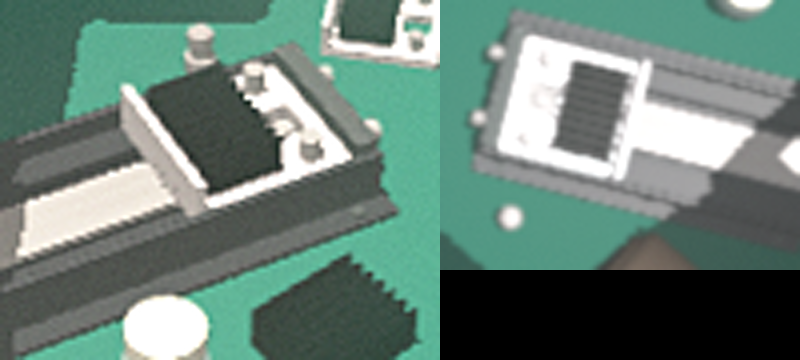

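The module is flush against the end stop in both views, with the pin visible in its hole (about (283,122) on the left). The arm is clear and the neighbouring things haven't moved.

```bash
python3 -c "
from plant import r
print(r.sign_off())"
```

```text
the job is handed in; nothing more can be done
None
```

The module is locked in its rail: home against the end stop, strip sprung up with the pin in the hole, arm clear; handed in at about 13 s of the 38 s allowed, with no verdict returned.

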